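# Load the full slide magazine into the imager

### The arm

A 6-joint arm with a two-finger parallel gripper is mounted at the origin on the work surface. World frame = base frame: x ahead of the robot, y to its left, z up, the work surface at z = 0. Lengths are in m, angles in rad, forces in N, time in s.
With the tool pointing down it reaches from about 0.35 to 0.85 m from the base axis. Payload 8.1 kg.
Tool frame: the origin (TCP) lies at the very end of the fingers, on their centre line; the grasp point (between the pads) lies 19 mm behind it; z points along the fingers, y is the line along which they close (so a half turn about z gives the same grasp; the last joint's range is limited). The gripper opens to 93 mm and grips with 3 to 60 N. Pads are 15 mm wide; open, the fingers measure 128 mm over their backs; the gripper's body (75 mm by 188 mm) begins 65 mm behind the grasp point.
Start: joints at [-1.195, 0.13, 1.488, -0, 1.523, -0.085], TCP at [0.267, -0.537, 0.219] pointing down, gripper open.
Joint ranges: [-2.96, 2.96], [-0.89, 2.26], [0.02, 2.5], [-1.34, 4.48], [0, 2.73], [-2.66, 2.66]. Speed limits (rad/s): [2.39, 2.39, 2.79, 3.14, 3.14, 3.14].

### API

Orientations are given as a rotation vector (axis times angle).
In Python, from plant import monitor, eyes, ticket gives the robot as it stands.
- The arm moves only by the tool arm_command, never from a script. Its argument "deltas" is a list that holds one entry, the list of rows, each a list of 6 numbers: the shift along the world's x, y, z in cm, then the turn, a rotation vector about the world's x, y, z in degrees. In form: [[[tx, ty, tz, rx, ry, rz], ...]]. A call has 1 to 12 rows; each row shifts and turns the commanded pose from where the row before left it; what a row does not reach is not made up. A row lasts 1/12 s, in which the tool goes at most 41.7 mm and 7.16 degrees, less where a joint would pass 70% of its speed; a pose out of reach is approached as far as the arm can. A call is refused whole if a number of a shift passes 4.17 or a number of a turn 7.16, either way. A call with a gripper value outside its range is refused whole. "gripper" is the opening, from -1 (shut) to 1 (fully open), set as the call begins (left out, the last holds). The fingers move at their own pace and stop on an object; "squeeze" is the grip in N (left out, the last holds). Time passes only in rows, so rows that do not move let the fingers close. It gives the time, the measured TCP pose, the force, the opening and the grip force at its end, in the units of the state.
- monitor.read_state(): the state, without advancing time (a new reading comes with each control period).
- eyes.read_camera(name): name is "scene" or "top" or "wrist"; returns the picture (420x560x3 uint8, blue, green, red); there is no depth.
- eyes.camera_model(name): a dict with "fx", "fy", "cx", "cy" (pixels), "rvec" (rotation vector, rad) and "tvec" (3), from world to camera coordinates, as OpenCV has them. Camera axes: x right, y down, z forward; pixel columns grow to the right and rows downward; lengths in m; the calibration is good to about 2 mm. A picture is of the moment at which its call begins: read the wrist's pose just before it. camera_model takes no time and is no camera call; for the wrist camera it gives the pose at the moment of the call.
- ticket.close_job(): hands the job in; it is judged then, once.
The state is a dict: "t": time; "q": joint angles; "dq": joint speeds; "joint_torque": joint torques, N m; "tool_pos": TCP position; "orientation": TCP orientation; "force": force on the tool from outside, world axes, zero at the start; "wrist_torque": the same for the moment, N m; "opening": finger opening in m; "gripper_force": force on a finger pad.
Only numpy, scipy, OpenCV 4.12 (cv2) and the standard library are available. Lean on these libraries where they do the work, as an engineer would, in place of code of your own. Each camera call takes 0.05 s, during which the arm holds its last target. There are 200 camera calls.

### The job

Two closed slide magazines stand on the black mat; one is full of glass slides, the other nearly empty, and only the weight tells. Lift the blue-lidded one clear of the mat, hold it still for a moment to feel its load and set it back upright on the mat, then lift and feel the orange-lidded one the same way. Slide the heavier one along the imager's loading bay, under the clear hood, pressing its red pad gently all the way back to its stop, and let go; leave the lighter one standing on the mat and do not disturb anything else.

Things in the scene. Friction and masses are not known exactly. Their poses are not given: they have to be found in the camera images.
- mag_blue: slide magazine with a blue lid: closed white plastic box with straight sides, 90 mm (its x) by 50 mm (its y) by 80 mm tall; the upper 26 mm is the lid, fastened shut. Origin: centre of the underside, z up. Grip it across the 50 mm. Either magazine may be the heavier: they weigh 0.2 to 0.7 kg and differ by at least 0.2 kg (2 N); the contents have 1 to 2 mm of play.
- mag_orange: slide magazine with an orange lid, otherwise as mag_blue: 90 x 50 x 80 mm, origin at the centre of the underside, z up; either may be the heavier.
- mat: fixed black rubber mat, 4 mm thick, 225 mm (its x, from -85 to +140 mm) by 250 mm (its y, from -125 to +125 mm). Origin at its underside, z up. The two magazines start on it about 75 mm to either side of its x axis, timer_a lies near its +x edge.
- dock: fixed slide imager with loading bay. Origin on the table under the bay, z up, x = loading direction. Aluminium floor, top 6 mm above the table, 110 mm wide, from x -135 mm to the white housing (x +92 to +202, 170 wide, 105 tall). Two grey rails, 25 mm tall above the floor, 53 mm apart, symmetric about the x axis, from x -30 to +80 mm; their mouths flare to 80 mm apart at x -59 mm.
- hood (a point): middle of the top of the fixed clear hood over the inner end of the bay. It covers dock x +40 to +92 mm, 89 mm wide; its underside is 87 mm above the bay's floor, its top 98 mm above the table, so a magazine can only enter by sliding along the bay in +x. Axes as the dock.
- bay_home (a point): point on the bay's floor over which the centre of the underside of a fully loaded magazine stands (dock x +30 mm); its x axis is the loading direction, z up. The magazine's 90 mm lie along the bay, either way round.
- bay_mouth (a point): point on the middle of the bay's floor at the flared mouth of the rails, 90 mm before bay_home; axes as bay_home.
- pad: red pad under the hood, pushed in +x of the dock by the magazine's leading end. Face 44 mm wide, 40 tall, 32 mm (middle) above the bay's floor; origin: middle of the face, at dock x +63 mm at rest, +75 on its stop (magazine home). Resists with 7 N of friction and stays where left; drag on floor and rails adds 0 to 10 N; the stop then yields 1 mm per 15 N. Over 30 N is forcing it.
- timer_a: white digital timer lying on the mat, 42 x 62 x 16 mm, origin at the centre of the underside; bystander.
- timer_b: white digital timer on the table, 42 x 62 x 16 mm, origin at the centre of the underside; bystander.
- dish: closed clear round dish, 60 mm across, 14 mm tall, origin at the centre of the underside; bystander.
- tip_rack: yellow and pink rack of pipette tips, 85 x 120 x 50 mm, origin at the centre of the underside; bystander.
- bottle: jar with a blue cap, 56 mm across, 120 mm tall, origin at the centre of the underside; bystander.
- tweezers: steel tweezers lying on the table, about 120 x 9 x 6 mm, origin near the middle; bystander.

How it is judged:
On the way, in this order (a step that is already met when the one before it is completed fails the run):
1. the blue-lidded magazine is held nearly still, clear of the mat (underside 16 mm or more above it), while the orange one stands on the mat (z of mag_blue in the frame of mat above 0.02 m and contact force between the fingers and mag_blue above 1 N and linear speed of mag_blue below 0.05 m/s and z of mag_orange in the frame of mat below 0.01 m and angle between mag_orange's own z axis and vertical below 0.08 rad and contact force between mag_orange and mat above 0.5 N), for 0.3 s.
2. the blue-lidded magazine is back standing on the mat and the orange-lidded one is held nearly still, clear of the mat (z of mag_orange in the frame of mat above 0.02 m and contact force between the fingers and mag_orange above 1 N and linear speed of mag_orange below 0.05 m/s and z of mag_blue in the frame of mat below 0.01 m and angle between mag_blue's own z axis and vertical below 0.08 rad and contact force between mag_blue and mat above 0.5 N), for 0.3 s.
At the end, for the whole second after the job is handed in: The heavier magazine stands upright and released on the bay's floor between the rails, within 3 mm of its home along the bay, with the red pad pushed back at least 10.5 of its 12 mm; the lighter magazine stands upright (within 0.08 rad), at rest and released, with its weight on the mat (x of pad in the frame of dock above 0.0735 m and ((x of mag_blue in the frame of bay_home between -0.003 and 0.003 m and y of mag_blue in the frame of bay_home between -0.004 and 0.004 m and z of mag_blue in the frame of bay_home below 0.004 m and angle between mag_blue's own z axis and vertical below 0.05 rad and linear speed of each of mag_blue, mag_orange below 0.01 m/s and z of mag_orange in the frame of mat below 0.01 m and angle between mag_orange's own z axis and vertical below 0.08 rad and contact force between mag_orange and mat between 0.5 and 3.9 N) or (x of mag_orange in the frame of bay_home between -0.003 and 0.003 m and y of mag_orange in the frame of bay_home between -0.004 and 0.004 m and z of mag_orange in the frame of bay_home below 0.004 m and angle between mag_orange's own z axis and vertical below 0.05 rad and linear speed of each of mag_orange, mag_blue below 0.01 m/s and z of mag_blue in the frame of mat below 0.01 m and angle between mag_blue's own z axis and vertical below 0.08 rad and contact force between mag_blue and mat between 0.5 and 3.9 N))); the robot touches nothing.
It fails at once if a magazine presses on the imager's red pad with more than 30 N (contact force between any of mag_blue, mag_orange and pad above 30 N).
It fails at once if a magazine is tipped over (more than 0.6 rad) (angle between any of mag_blue, mag_orange's own z axis and vertical above 0.6 rad).
It fails at once if a bystander (timers, dish, tip rack, jar, tweezers) is moved by more than 15 mm (distance of any of timer_a, timer_b, dish, tip_rack, bottle, tweezers from where it was at the start of the episode above 0.015 m).
It also fails if it takes over 72 s, if anything falls off the work surface, if the arm or the gripper's body presses on something with over 40 N, if the wrist force passes 120 N, or if a joint passes its speed limit or range.

## Working session

There is one attempt and no reset: what is moved stays moved. The work goes in short steps, Python scripts to look and compute and a tool call to move; the robot and the scene stay as the last step left them, time stands still between calls to the robot, and variables do not carry over. Pictures are saved under pics/ and viewed, at most 10 in all, crops included, and the job is handed in when it is done.

Besides the shell and the picture viewer there is one more tool, called after "Emit:" as name(argument=value, ...) on one line, values as JSON. arm_command: Moves the arm, as the interface text tells. Its arguments: {"type":"object","properties":{"deltas":{"type":"array"},"gripper":{"type":"number"},"squeeze":{"type":"number"}},"required":["deltas"]}

```bash
mkdir -p pics; python3 - <<'E'
from plant import monitor, eyes
import cv2,json
for n in("top","scene"):
    im=eyes.read_camera(n); cv2.imwrite(f"pics/{n}0.png",im)
    print(n,{k:(v if isinstance(v,float) else [round(float(x),4) for x in v] if hasattr(v,'__len__') else v) for k,v in eyes.camera_model(n).items()})
s=monitor.read_state();print(s)
E
```

```text
top {'fx': 469.48822927605045, 'fy': 469.48822927605045, 'cx': 274.6966036040389, 'cy': 200.8825716766239, 'rvec': [2.1064, -2.1651, 0.2069], 'tvec': [0.023, 0.611, 1.343]}
scene {'fx': 490.367193113702, 'fy': 490.367193113702, 'cx': 280.7401141923699, 'cy': 212.25448044148987, 'rvec': [2.0446, 0.6385, -0.3703], 'tvec': [-0.4862, -0.0876, 1.8239]}
{'t': 0.1, 'q': array([-1.19541818e+00,  1.31096609e-01,  1.48919831e+00,  8.51314093e-06,
        1.52302089e+00, -8.54205621e-02]), 'dq': array([-7.13584314e-04, -1.53850228e-03, -1.09270878e-03,  4.89626088e-04,
       -1.73897963e-03,  2.20928822e-05]), 'joint_torque': array([ 2.26833072e-03, -5.61345363e+01, -4.93092906e+01,  7.72546744e-02,
        2.91788700e-02, -7.53910990e-05]), 'tool_pos': array([ 0.26661278, -0.53691214,  0.21767048]), 'orientation': array([-3.05691584e+00, -7.17043720e-01,  3.77623134e-04]), 'force': array([ 1.26359646, -0.07667723, -0.48698066]), 'wrist_torque': array([ 0.00974483,  0.02987763, -0.00994323]), 'gripper_force': 0.0, 'opening': 0.09295792688576311}
```

View pics/top0.png

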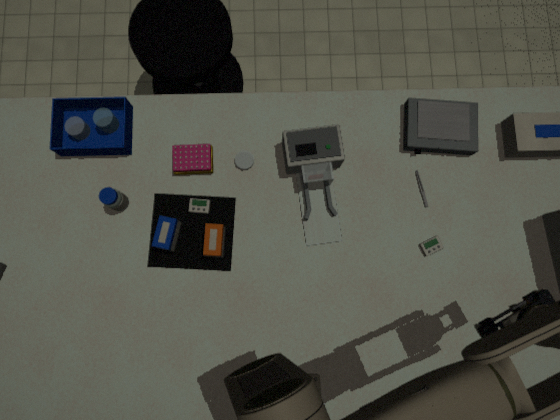

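View pics/scene0.png

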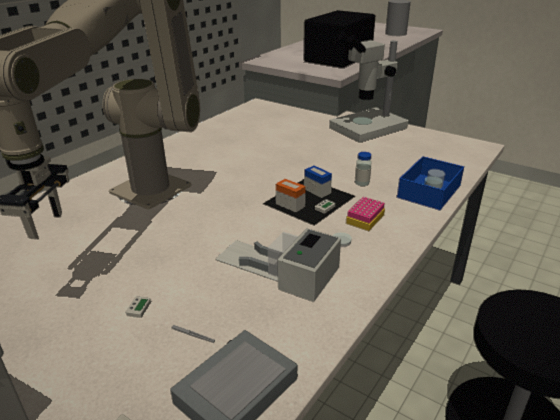

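The top view shows the mat at about (192,232), the blue lid at (165,233), the orange lid at (213,240), and the dock with its rails at about (320,205), loading upwards in the image. I'll measure these next.

```bash
cat > h.py <<'E'
import numpy as np,cv2
def model(m):
    return np.array([[m['fx'],0,m['cx']],[0,m['fy'],m['cy']],[0,0,1]]),cv2.Rodrigues(np.array(m['rvec'],float))[0],np.array(m['tvec'],float).ravel()
def ray(m,uv,z):
    K,R,t=model(m);uv=np.atleast_2d(np.array(uv,float))
    d=(np.linalg.inv(K)@np.c_[uv,np.ones(len(uv))].T).T@R; c=-R.T@t
    return c+d*((z-c[2])/d[:,2])[:,None]
def proj(m,P):
    K,R,t=model(m);return cv2.projectPoints(np.array(P,float).reshape(-1,1,3),cv2.Rodrigues(R)[0],t,K,None)[0][:,0]
def rect(m,mask,z):
    c=max(cv2.findContours(mask.astype(np.uint8),cv2.RETR_EXTERNAL,cv2.CHAIN_APPROX_NONE)[0],key=cv2.contourArea)
    p=ray(m,c[:,0],z)[:,:2]*1000
    return cv2.minAreaRect(p.astype(np.float32))
E
python3 - <<'E'
import cv2,numpy as np
from h import *
from plant import eyes
im=cv2.imread("pics/top0.png");m=eyes.camera_model("top")
hsv=cv2.cvtColor(im,cv2.COLOR_BGR2HSV);H,S,V=cv2.split(hsv)
roi=np.zeros(H.shape,bool);roi[190:275,145:240]=1
print("blue",rect(m,roi&(H>100)&(H<130)&(S>120)&(V>60),.084))
print("orange",rect(m,roi&(H<20)&(S>120)&(V>60),.084))
k=np.ones((9,9),np.uint8)
print("mat",rect(m,cv2.morphologyEx((roi&(V<60)).astype(np.uint8),cv2.MORPH_CLOSE,k),.004))
a=cv2.resize(im[185:280,140:240],None,fx=4,fy=4,interpolation=cv2.INTER_CUBIC)
b=cv2.resize(im[115:250,275:355],None,fx=4,fy=4,interpolation=cv2.INTER_CUBIC)
o=np.zeros((540,730,3),np.uint8);o[:380,:400]=a;o[:540,405:725]=b
cv2.imwrite("pics/crop1.png",np.clip(o*1.3,0,255).astype(np.uint8))
E
```

```text
blue ((524.5614624023438, 328.0446472167969), (49.04423522949219, 88.97763061523438), 76.50568389892578)
orange ((499.9441223144531, 187.57879638671875), (51.23067092895508, 91.41447448730469), 85.49203491210938)
mat ((533.3160400390625, 260.5733337402344), (250.30810546875, 223.57095336914062), 85.3441162109375)
```

View pics/crop1.png

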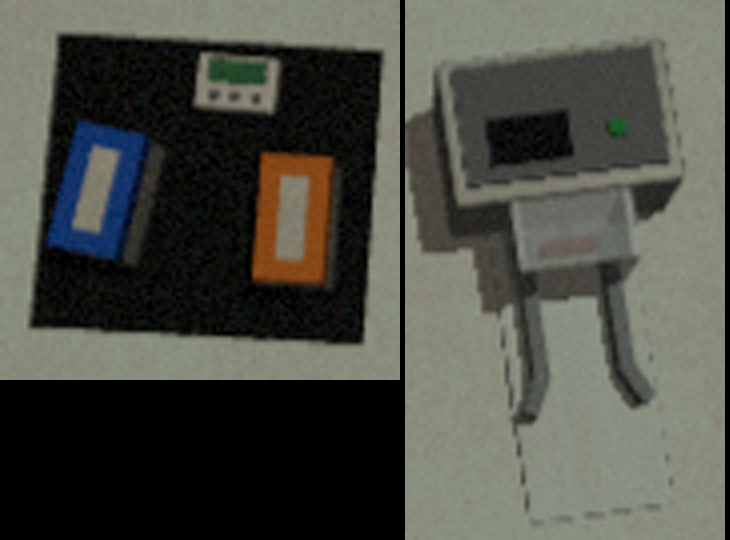

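The lid sizes come out at 49x89 and 51x91 mm and the mat at 250x224 mm, so those measurements hold. Dock features in the crop are the floor's front corners at (529,522) and (671,505), the housing top's front corners at (462,205) and (683,180), and the hood front at (523,270) and (637,258). I'll fit the dock pose to them.

```bash
python3 - <<'E'
import numpy as np
from h import *
from plant import eyes
from scipy.optimize import least_squares
m=eyes.camera_model("top")
C=lambda x,y:(275+(x-405)/4-.375,115+y/4-.375)
obs=[((-135,55,6),C(529,522)),((-135,-55,6),C(671,505)),((92,85,105),C(462,205)),((92,-85,105),C(683,180)),((202,85,105),C(437,65)),((202,-85,105),C(661,40)),((40,44.5,98),C(523,270)),((40,-44.5,98),C(637,258))]
L=np.array([o[0] for o in obs])/1000.;uv=np.array([o[1] for o in obs])
def W(p):
    c,s=np.cos(p[2]),np.sin(p[2]);return np.c_[p[0]+c*L[:,0]-s*L[:,1],p[1]+s*L[:,0]+c*L[:,1],L[:,2]]
r=least_squares(lambda p:(proj(m,W(p))-uv).ravel(),[.55,-.1,.1],loss='soft_l1')
print(r.x,np.degrees(r.x[2]));print(np.round(r.fun.reshape(-1,2),1).tolist())
x,y,a=r.x
for n,d in(("home",.03),("mouth",-.06),("front",-.135)):print(n,x+d*np.cos(a),y+d*np.sin(a))
R=cv2.Rodrigues(np.array([-3.0569,-.717,.0004]))[0];print("tool x,y",R[:,0],R[:,1], np.degrees(np.arctan2(R[1,1],R[0,1])))
w=eyes.camera_model("wrist");K,Rw,t=model(w);c=-Rw.T@t;print("wristcam in tool",R.T@(c-[.2666,-.5369,.2177]),(Rw@R).round(2).tolist())
E
```

```text
[ 0.61981929 -0.1255822   0.09715259] 5.566433412848525
[[-0.2, 0.4], [0.1, 0.1], [-1.7, 0.5], [0.8, -0.2], [-0.3, -0.5], [0.7, -0.9], [-0.9, 0.5], [0.9, -0.2]]
home 0.6496778189206435 -0.12267220677087946
mouth 0.5601022231111413 -0.1314021916146638
front 0.4854558932698896 -0.13867717898448403
tool x,y [8.95708891e-01 4.44640935e-01 1.47385722e-04] [ 0.44464049 -0.89570742 -0.00174413] -63.599616783650426
wristcam in tool [ 0.07225796  0.00136758 -0.1664353 ] [[-0.0, 1.0, 0.0], [-0.96, -0.0, -0.27], [-0.27, -0.0, 0.96]]
```

The dock fit residuals are about 1 px and consistent. I'll start the first transfer, to above the blue magazine, with tool yaw heading to 166.5°.

Emit:
arm_command(deltas=[[[1.075,3.604,0,0,0,5.84],[1.075,3.604,0,0,0,5.84],[1.075,3.604,0,0,0,5.84],[1.075,3.604,0,0,0,5.84],[1.075,3.604,0,0,0,5.84],[1.075,3.604,0,0,0,5.84],[1.075,3.604,0,0,0,5.84],[1.075,3.604,0,0,0,5.84],[1.075,3.604,0,0,0,5.84],[1.075,3.604,0,0,0,5.84],[1.075,3.604,0,0,0,5.84],[1.075,3.604,0,0,0,5.84]]], gripper=1)

```text
t: 1.1
tool_pos: [0.3957, -0.1031, 0.2184]
orientation: [2.087, 2.348, 0.0]
force: [1.0, 0.3, -0.9]
opening: 0.0931
gripper_force: 0.0
```

Emit:
arm_command(deltas=[[[1.075,3.604,0,0,0,5.84],[1.075,3.604,0,0,0,5.84],[1.075,3.604,0,0,0,5.84],[1.075,3.604,0,0,0,5.84],[1.075,3.604,0,0,0,5.84],[1.075,3.604,0,0,0,5.84],[1.075,3.604,0,0,0,5.84],[1.075,3.604,0,0,0,5.84],[1.075,3.604,0,0,0,5.84],[1.075,3.604,0,0,0,5.84],[1.075,3.604,0,0,0,5.84],[1.075,3.604,0,0,0,5.84]]])

```text
t: 2.1
tool_pos: [0.5247, 0.3294, 0.2179]
orientation: [-0.359, -3.12, 0.001]
force: [-0.1, -0.2, 0.5]
opening: 0.093
gripper_force: 0.0
```

```bash
cat >> h.py <<'E'
def st():
    from plant import monitor
    s=monitor.read_state();R=cv2.Rodrigues(np.array(s['orientation']))[0]
    print("t",round(s['t'],2),"p_mm",(s['tool_pos']*1000).round(1),"yaw",np.degrees(np.arctan2(R[1,0],R[0,0])).round(2),"z",R[:,2].round(4),"F",s['force'].round(2),"T",s['wrist_torque'].round(2),"op",round(s['opening']*1000,1),"gf",round(s['gripper_force'],1),"q6",round(s['q'][5],2));return s
E
python3 - <<'E'
from h import *
from plant import eyes
st();m=eyes.camera_model("wrist");im=eyes.read_camera("wrist");cv2.imwrite("pics/w1.png",im)
# predicted lid top corners
for x,y,a in((.5246,.328,-13.5),(.4999,.1876,-4.5)):
    a=np.radians(a);c,s=np.cos(a),np.sin(a)
    P=[(x+c*i*.045-s*j*.025,y+s*i*.045+c*j*.025,.084) for i,j in((1,1),(1,-1),(-1,-1),(-1,1))]
    cv2.polylines(im,[proj(m,P).round().astype(int)],True,(0,255,0),1)
cv2.imwrite("pics/w1o.png",im)
E
```

```text
t 2.1 p_mm [524.7 329.4 217.9] yaw 166.86 z [-8.e-04 -5.e-04 -1.e+00] F [-0.09 -0.23  0.52] T [ 0.02 -0.15 -0.03] op 93.0 gf 0.0 q6 -0.86
```

View pics/w1o.png

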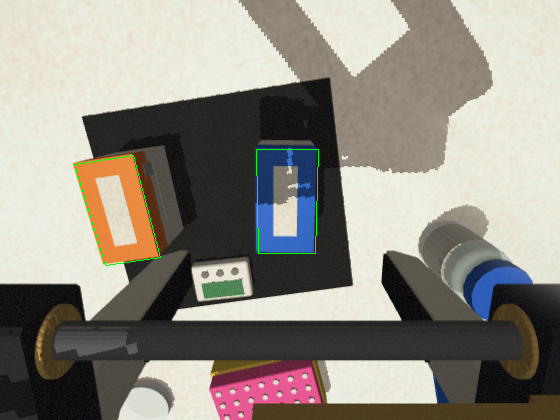

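The wrist view confirms both poses, with the predicted lid outlines overlaying both lids (blue about (257-318,150-253), orange about (75-160,155-265)). Next: descend and grip.

Emit:
arm_command(deltas=[[[0,-0.1,-2,0,0,-0.3],[0,0,-3,0,0,0],[0,0,-3,0,0,0],[0,0,-3,0,0,0],[0,0,-2.5,0,0,0],[0,0,-2,0,0,0],[0,0,-1.2,0,0,0],[0,0,-0.5,0,0,0],[0,0,0,0,0,0],[0,0,0,0,0,0]]])

```text
t: 2.98
tool_pos: [0.5254, 0.3268, 0.0476]
orientation: [0.376, 3.118, 0.001]
force: [-0.2, 0.3, -0.2]
opening: 0.0931
gripper_force: 0.0
```

Emit:
arm_command(deltas=[[[0,0,0,0,0,0],[0,0,0,0,0,0],[0,0,0,0,0,0],[0,0,0,0,0,0],[0,0,0,0,0,0],[0,0,0,0,0,0],[0,0,0,0,0,0],[0,0,0,0,0,0],[0,0,0,0,0,0],[0,0,0,0,0,0]]], gripper=-1, squeeze=30)

```text
t: 3.82
tool_pos: [0.5249, 0.3267, 0.0467]
orientation: [0.376, 3.119, 0.0]
force: [0.4, 0.5, 0.9]
opening: 0.05
gripper_force: 30.0
```

```bash
python3 -c "
from h import *;st()"
```

```text
t 3.82 p_mm [524.9 326.7  46.7] yaw 166.26 z [ 2.e-04  2.e-04 -1.e+00] F [0.44 0.45 0.88] T [ 0.14 -0.12 -0.04] op 50.0 gf 30.0 q6 -0.86
```

Gripped at 50.0 mm. Lifting 4 cm, then holding still.

Emit:
arm_command(deltas=[[[0,0,0.3,0,0,0],[0,0,0.6,0,0,0],[0,0,0.8,0,0,0],[0,0,0.8,0,0,0],[0,0,0.8,0,0,0],[0,0,0.5,0,0,0],[0,0,0.2,0,0,0],[0,0,0,0,0,0],[0,0,0,0,0,0],[0,0,0,0,0,0],[0,0,0,0,0,0],[0,0,0,0,0,0]]])

```text
t: 4.82
tool_pos: [0.5245, 0.3264, 0.0861]
orientation: [-0.376, -3.118, 0.001]
force: [-0.4, 0.3, -3.2]
opening: 0.0499
gripper_force: 30.0
```

Emit:
arm_command(deltas=[[[0,0,0,0,0,0],[0,0,0,0,0,0],[0,0,0,0,0,0],[0,0,0,0,0,0],[0,0,0,0,0,0],[0,0,0,0,0,0]]])

```text
t: 5.32
tool_pos: [0.5248, 0.3266, 0.0866]
orientation: [-0.376, -3.119, 0.0]
force: [-0.5, -0.2, -3.0]
opening: 0.0496
gripper_force: 30.0
```

```bash
python3 -c "
from h import *;st()"
```

```text
t 5.32 p_mm [524.8 326.6  86.6] yaw 166.26 z [-0. -0. -1.] F [-0.53 -0.19 -2.99] T [ 0.07 -0.12 -0.01] op 49.6 gf 30.0 q6 -0.86
```

Blue weighs about 3 N. Setting it back down and releasing.

Emit:
arm_command(deltas=[[[0,0,-0.5,0,0,0],[0,0,-0.8,0,0,0],[0,0,-0.8,0,0,0],[0,0,-0.8,0,0,0],[0,0,-0.5,0,0,0],[0,0,-0.3,0,0,0],[0,0,-0.2,0,0,0],[0,0,-0.1,0,0,0],[0,0,0,0,0,0],[0,0,0,0,0,0],[0,0,0,0,0,0]]])

```text
t: 6.23
tool_pos: [0.5251, 0.3267, 0.0469]
orientation: [0.376, 3.118, 0.001]
force: [-0.4, -0.4, -2.1]
opening: 0.05
gripper_force: 30.0
```

Emit:
arm_command(deltas=[[[0,0,0,0,0,0],[0,0,0,0,0,0],[0,0,0,0,0,0],[0,0,0,0,0,0],[0,0,0,0,0,0],[0,0,0,0,0,0],[0,0,0,0,0,0],[0,0,0,0,0,0]]], gripper=1)

```text
t: 6.9
tool_pos: [0.5248, 0.3266, 0.0466]
orientation: [0.376, 3.119, 0.0]
force: [0.9, -0.0, 0.4]
opening: 0.0923
gripper_force: 0.0
```

```bash
python3 -c "
from h import *;st()"
```

```text
t 6.9 p_mm [524.8 326.6  46.6] yaw 166.26 z [ 0.  0. -1.] F [ 0.87 -0.02  0.42] T [ 0.08 -0.15  0.  ] op 92.3 gf 0.0 q6 -0.86
```

Emit:
arm_command(deltas=[[[0,0,1,0,0,0],[0,0,2.5,0,0,0],[0,0,3.5,0,0,0],[0,0,2,0,0,0],[0,-1,1,0,0,0],[-0.5,-2.5,0,0,0,1.85],[-0.5,-3,0,0,0,1.85],[-0.5,-3,0,0,0,1.85],[-0.5,-2.4,0,0,0,1.85],[-0.5,-1.5,0,0,0,1.85],[0,-0.5,0,0,0,0],[0,0,-1,0,0,0]]])

```text
t: 7.9
tool_pos: [0.501, 0.1865, 0.1383]
orientation: [0.127, 3.136, 0.001]
force: [0.3, 0.3, 1.1]
opening: 0.0933
gripper_force: 0.0
```

Emit:
arm_command(deltas=[[[0,0,-2,0,0,0],[0,0,-2.5,0,0,0],[0,0,-2.5,0,0,0],[0,0,-1.5,0,0,0],[0,0,-0.5,0,0,0],[0,0,0,0,0,0],[0,0,0,0,0,0]]])

```text
t: 8.48
tool_pos: [0.5, 0.1881, 0.0467]
orientation: [-0.123, -3.139, -0.0]
force: [0.1, -0.1, 0.5]
opening: 0.0928
gripper_force: 0.0
```

```bash
python3 -c "
from h import *;st()"
```

```text
t 8.48 p_mm [500.  188.1  46.7] yaw 175.52 z [-2.e-04  0.e+00 -1.e+00] F [ 0.07 -0.12  0.49] T [ 0.08 -0.13  0.01] op 92.8 gf 0.0 q6 -1.23
```

Emit:
arm_command(deltas=[[[0,0,0,0,0,0],[0,0,0,0,0,0],[0,0,0,0,0,0],[0,0,0,0,0,0],[0,0,0,0,0,0],[0,0,0,0,0,0],[0,0,0,0,0,0],[0,0,0,0,0,0],[0,0,0,0,0,0],[0,0,0,0,0,0]]], gripper=-1, squeeze=30)

```text
t: 9.32
tool_pos: [0.4999, 0.1877, 0.0468]
orientation: [0.123, 3.139, 0.0]
force: [-0.1, 0.9, 1.6]
opening: 0.0497
gripper_force: 30.0
```

Emit:
arm_command(deltas=[[[0,0,0.3,0,0,0],[0,0,0.6,0,0,0],[0,0,0.8,0,0,0],[0,0,0.8,0,0,0],[0,0,0.8,0,0,0],[0,0,0.5,0,0,0],[0,0,0.2,0,0,0],[0,0,0,0,0,0],[0,0,0,0,0,0],[0,0,0,0,0,0],[0,0,0,0,0,0],[0,0,0,0,0,0]]])

```text
t: 10.32
tool_pos: [0.4994, 0.1875, 0.0861]
orientation: [-0.123, -3.138, 0.0]
force: [-0.3, 1.4, -6.2]
opening: 0.0496
gripper_force: 30.0
```

Emit:
arm_command(deltas=[[[0,0,0,0,0,0],[0,0,0,0,0,0],[0,0,0,0,0,0],[0,0,0,0,0,0],[0,0,0,0,0,0],[0,0,0,0,0,0]]])

```text
t: 10.82
tool_pos: [0.4998, 0.1876, 0.0866]
orientation: [0.123, 3.139, -0.0]
force: [0.7, 0.2, -5.3]
opening: 0.0496
gripper_force: 30.0
```

```bash
python3 -c "
from h import *;st()"
```

```text
t 10.82 p_mm [499.8 187.6  86.6] yaw 175.51 z [ 0. -0. -1.] F [ 0.7   0.18 -5.25] T [ 0.04 -0.11  0.  ] op 49.6 gf 30.0 q6 -1.23
```

Orange is about 5.5 N against about 3 N for blue, so orange is the heavier one. Raising it and carrying it to the bay at dock x = -100 mm.

Emit:
arm_command(deltas=[[[0,0,0.5,0,0,0],[0,0,1,0,0,0],[0,0,1,0,0,0],[0,0,0.5,0,0,0],[0,0,0,0,0,0],[0,0,0,0,0,0],[0,0,0,0,0,0]]])

```text
t: 11.4
tool_pos: [0.4997, 0.1875, 0.1165]
orientation: [-0.123, -3.139, 0.0]
force: [-1.4, -0.0, -6.2]
opening: 0.0503
gripper_force: 30.0
```

Emit:
arm_command(deltas=[[[0.17,-1.5,0,0,0,0.84],[0.17,-2.5,0,0,0,0.84],[0.17,-3,0,0,0,0.84],[0.17,-3,0,0,0,0.84],[0.17,-3.2,0,0,0,0.84],[0.17,-3.2,0,0,0,0.84],[0.17,-3.2,0,0,0,0.84],[0.17,-3.2,0,0,0,0.84],[0.17,-3,0,0,0,0.84],[0.17,-2.5,0,0,0,0.84],[0.17,-2.5,0,0,0,0.84],[0.17,-1.5,0,0,0,0.84]]])

```text
t: 12.4
tool_pos: [0.5196, -0.138, 0.116]
orientation: [0.152, -3.137, 0.001]
force: [1.4, 0.8, -5.0]
opening: 0.0498
gripper_force: 30.0
```

Emit:
arm_command(deltas=[[[0,0,0,0,0,0],[0,0,0,0,0,0],[0,0,0,0,0,0]]])

```text
t: 12.65
tool_pos: [0.5197, -0.1349, 0.116]
orientation: [0.152, -3.137, -0.001]
force: [1.0, -0.1, -5.3]
opening: 0.05
gripper_force: 30.0
```

```bash
python3 - <<'E'
from h import *
from plant import eyes
st();m=eyes.camera_model("wrist");im=eyes.read_camera("wrist");t=eyes.read_camera("top");mt=eyes.camera_model("top")
x,y,a=.61982,-.12558,.09715;c,s=np.cos(a),np.sin(a)
def draw(im,m,L,col,cl=True):
    P=[(x+c*i-s*j,y+s*i+c*j,k) for i,j,k in L];cv2.polylines(im,[(proj(m,np.array(P))).round().astype(int)],cl,col,1)
for I,M in((im,m),(t,mt)):
    draw(I,M,[(-.135,.055,.006),(-.135,-.055,.006),(.092,-.055,.006),(.092,.055,.006)],(0,255,0))
    for g in(1,-1):draw(I,M,[(-.059,g*.04,.031),(-.03,g*.0265,.031),(.08,g*.0265,.031)],(255,0,255),False)
    draw(I,M,[(.092,.085,.105),(.092,-.085,.105),(.202,-.085,.105),(.202,.085,.105)],(0,255,255))
o=np.zeros((580,800,3),np.uint8);o[:420,:560]=im
o2=cv2.resize(t[120:260,275:355],None,fx=3,fy=3,interpolation=cv2.INTER_NEAREST);o[:420,560:800]=o2
cv2.imwrite("pics/w2.png",o[:420])
E
```

```text
t 12.65 p_mm [ 519.7 -134.9  116. ] yaw -174.44 z [-1.2e-03  9.0e-04 -1.0e+00] F [ 0.96 -0.14 -5.34] T [ 0.06 -0.17  0.01] op 50.0 gf 30.0 q6 -2.02
```

View pics/w2.png

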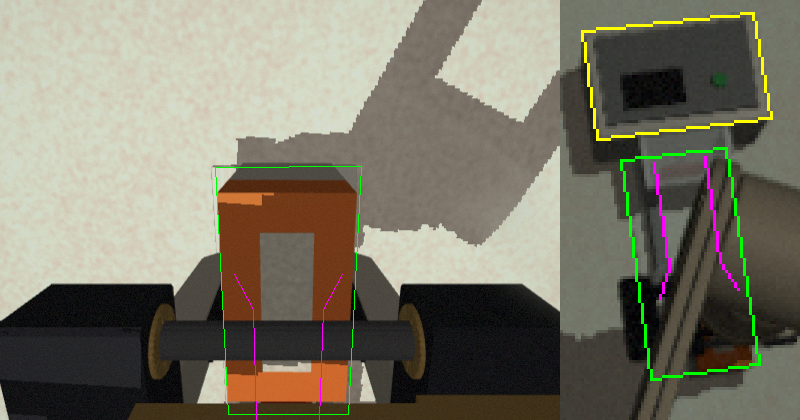

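The wrist picture shows the magazine held centred over the bay floor (floor's front corners at about (213,167) and (360,167)). The fitted outline matches the top view. Lowering onto the floor, releasing, then going up for a better look at the rails.

Emit:
arm_command(deltas=[[[0,0,-1,0,0,0],[0,0,-1.5,0,0,0],[0,0,-1.5,0,0,0],[0,0,-1,0,0,0],[0,0,-0.8,0,0,0],[0,0,-0.5,0,0,0],[0,0,-0.3,0,0,0],[0,0,-0.15,0,0,0],[0,0,0,0,0,0],[0,0,0,0,0,0],[0,0,0,0,0,0]]])

```text
t: 13.67
tool_pos: [0.5208, -0.1357, 0.0499]
orientation: [-0.153, 3.137, -0.001]
force: [-0.6, 0.2, -5.2]
opening: 0.05
gripper_force: 30.0
```

Emit:
arm_command(deltas=[[[0,0,0,0,0,0],[0,0,0,0,0,0],[0,0,0,0,0,0],[0,0,0,0,0,0],[0,0,0,0,0,0],[0,0,0,0,0,0],[0,0,0,0,0,0],[0,0,0,0,0,0]]], gripper=1)

```text
t: 14.33
tool_pos: [0.5202, -0.1355, 0.0492]
orientation: [-0.153, 3.138, -0.0]
force: [-0.4, -0.7, 0.0]
opening: 0.0926
gripper_force: 0.0
```

Emit:
arm_command(deltas=[[[0,0,1.5,0,0,0],[0,0,3,0,0,0],[0,0,4,0,0,0],[2,0.2,4,0,0,0],[3,0.3,4,0,0,0],[3,0.3,3,0,0,0],[3,0.3,2,0,0,0],[3,0.3,0,0,0,0],[1,0.1,0,0,0,0],[0,0,0,0,0,0],[0,0,0,0,0,0]]])

```text
t: 15.25
tool_pos: [0.663, -0.121, 0.253]
orientation: [0.154, -3.136, -0.001]
force: [-0.4, -0.1, -1.0]
opening: 0.0927
gripper_force: 0.0
```

```bash
python3 - <<'E'
from h import *
from plant import eyes
st();m=eyes.camera_model("wrist");im=eyes.read_camera("wrist");cv2.imwrite("pics/w3raw.png",im);np.save("w3.npy",np.array([m['fx'],m['fy'],m['cx'],m['cy'],*np.ravel(m['rvec']),*np.ravel(m['tvec'])]))
cv2.imwrite("pics/w3.png",cv2.resize(im,None,fx=1.42,fy=1.42,interpolation=cv2.INTER_CUBIC))
E
```

```text
t 15.25 p_mm [ 663. -121.  253.] yaw -174.38 z [-1.7e-03  3.0e-04 -1.0e+00] F [-0.42 -0.12 -0.96] T [ 0.05 -0.08  0.01] op 92.7 gf 0.0 q6 -1.93
```

View pics/w3raw.png

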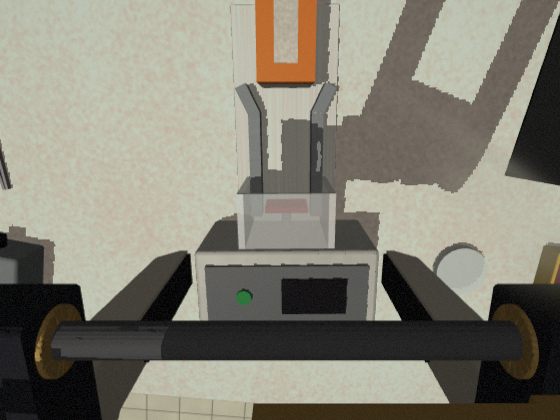

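The wrist view shows the rails clearly (left about cols 248-262, right about 310-325), the hood at (240-335,180-245), the red pad at about (287,205), and the magazine front edge at about (256-316,82). I'll zoom in to pick the edges.

```bash
python3 - <<'E'
from h import *
im=cv2.imread("pics/w3raw.png")
c=cv2.resize(im[60:210,220:350],None,fx=4,fy=4,interpolation=cv2.INTER_CUBIC);cv2.imwrite("pics/w3c.png",c)
E
```

```text
(no output)
```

View pics/w3c.png

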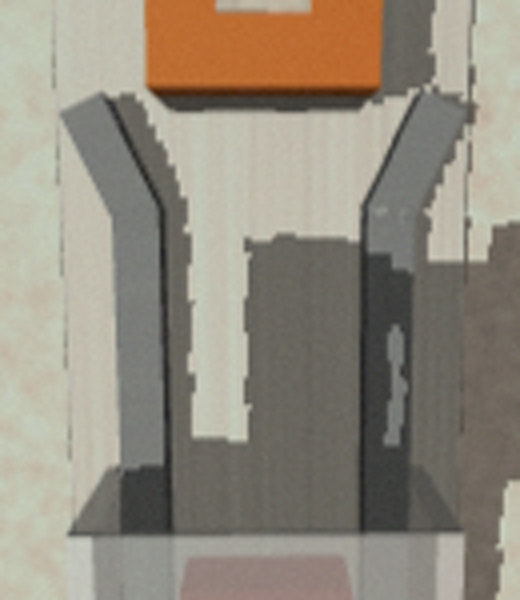

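```bash
python3 - <<'E'
from h import *
v=np.load("w3.npy");m=dict(fx=v[0],fy=v[1],cx=v[2],cy=v[3],rvec=v[4:7],tvec=v[7:])
f=lambda L:[(220+x/4-.375,60+y/4-.375) for x,y in L]
x,y,a=.61982,-.12558,.09715;c,s=np.cos(a),np.sin(a)
def D(P):P=P[:,:2]-[x,y];return (P@np.array([[c,-s],[s,c]])*1000).round(1).tolist()
print("rails L bend/deep, R",D(ray(m,f([(158,210),(163,530),(367,210),(366,530)]),.031)))
print("tips inner",D(ray(m,f([(103,95),(423,93)]),.031)))
print("floor edges",D(ray(m,f([(58,150),(68,450),(473,100),(463,450)]),.006)))
print("hood front",D(ray(m,f([(70,533),(463,533)]),.098)))
print("mag front",D(ray(m,f([(146,88),(381,88)]),.086)))
E
```

```text
rails L bend/deep, R [[-30.6, -28.7], [52.4, -29.0], [-30.7, 24.4], [52.4, 25.6]]
tips inner [[-58.3, -41.9], [-58.8, 37.9]]
floor edges [[-46.1, -57.0], [34.7, -57.1], [-58.8, 53.7], [34.7, 54.4]]
hood front [[38.8, -45.0], [38.8, 42.6]]
mag front [[-55.8, -26.9], [-55.8, 23.3]]
```

In one camera the magazine is aligned with the rails to about 0.2 mm laterally, with its front at dock x of about -55.5. I'll go back and regrip 12 mm behind its centre, so the fingers stay clear of the hood.

Emit:
arm_command(deltas=[[[-2,-0.2,0,0,0,0],[-3,-0.3,0,0,0,0],[-3,-0.3,-1,0,0,0],[-3,-0.3,-2,0,0,0],[-2.5,-0.3,-3,0,0,0],[-1.5,-0.1,-3,0,0,0],[-0.4,-0.1,-2,0,0,0],[0,0,0,0,0,0],[0,0,0,0,0,0],[0,0,0,0,0,0]]])

```text
t: 16.13
tool_pos: [0.51, -0.1375, 0.1459]
orientation: [-0.153, 3.136, -0.001]
force: [0.6, 0.1, 0.1]
opening: 0.0934
gripper_force: 0.0
```

```bash
python3 -c "
from h import *;st()"
```

```text
t 16.13 p_mm [ 510.  -137.5  145.9] yaw -174.43 z [ 2.4e-03 -8.0e-04 -1.0e+00] F [0.59 0.13 0.15] T [-0.04 -0.15  0.02] op 93.4 gf 0.0 q6 -2.03
```

Emit:
arm_command(deltas=[[[-0.1,0.08,-1.5,0,0,0],[0,0,-2.5,0,0,0],[0,0,-2.5,0,0,0],[0,0,-2,0,0,0],[0,0,-0.9,0,0,0],[0,0,-0.3,0,0,0],[0,0,0,0,0,0],[0,0,0,0,0,0],[0,0,0,0,0,0]]])

```text
t: 16.88
tool_pos: [0.5097, -0.1369, 0.049]
orientation: [-0.153, 3.135, -0.002]
force: [0.1, 0.1, -0.4]
opening: 0.0932
gripper_force: 0.0
```

```bash
python3 -c "
from h import *;st()"
```

```text
t 16.88 p_mm [ 509.7 -136.9   49. ] yaw -174.4 z [ 0.0029 -0.0011 -1.    ] F [ 0.13  0.09 -0.38] T [ 0.12 -0.11 -0.  ] op 93.2 gf 0.0 q6 -2.03
```

Emit:
arm_command(deltas=[[[0,0.02,0,0.06,0.17,0],[0,0,0,0,0,0],[0,0,0,0,0,0],[0,0,0,0,0,0],[0,0,0,0,0,0],[0,0,0,0,0,0],[0,0,0,0,0,0],[0,0,0,0,0,0],[0,0,0,0,0,0],[0,0,0,0,0,0]]], gripper=-1, squeeze=30)

```text
t: 17.72
tool_pos: [0.5081, -0.1362, 0.047]
orientation: [0.153, -3.135, -0.002]
force: [0.7, -1.6, 0.6]
opening: 0.0499
gripper_force: 30.0
```

Emit:
arm_command(deltas=[[[0.3,0.03,0,0,0,0],[0.4,0.039,0,0,0,0],[0.4,0.039,0,0,0,0],[0.4,0.039,0,0,0,0],[0.4,0.039,0,0,0,0],[0.3,0.029,0,0,0,0],[0,0,0,0,0,0],[0,0,0,0,0,0]]])

```text
t: 18.38
tool_pos: [0.531, -0.1339, 0.047]
orientation: [0.153, -3.136, -0.002]
force: [1.6, 0.2, -0.4]
opening: 0.0501
gripper_force: 30.0
```

```bash
python3 -c "
from h import *;st()"
```

```text
t 18.38 p_mm [ 531.  -133.9   47. ] yaw -174.4 z [-0.0016  0.0011 -1.    ] F [ 1.62  0.24 -0.36] T [ 0.12 -0.26 -0.01] op 50.1 gf 30.0 q6 -2.01
```

Emit:
arm_command(deltas=[[[0.3,0.029,0,0,0,0],[0.4,0.039,0,0,0,0],[0.4,0.039,0,0,0,0],[0.4,0.039,0,0,0,0],[0.3,0.029,0,0,0,0],[0.2,0.02,0,0,0,0],[0,0,0,0,0,0]]])

```text
t: 18.97
tool_pos: [0.5507, -0.132, 0.047]
orientation: [0.153, -3.135, -0.002]
force: [-1.7, -0.6, 2.4]
opening: 0.0499
gripper_force: 30.0
```

```bash
python3 -c "
from h import *;st()"
```

```text
t 18.97 p_mm [ 550.7 -132.    47. ] yaw -174.4 z [-0.0025  0.0011 -1.    ] F [-1.67 -0.62  2.36] T [0.08 0.14 0.05] op 49.9 gf 30.0 q6 -1.99
```

Entering the rails with no side load. Continuing 60 mm.

Emit:
arm_command(deltas=[[[0.4,0.039,0,0,0,0],[0.6,0.058,0,0,0,0],[0.6,0.058,0,0,0,0],[0.6,0.058,0,0,0,0],[0.6,0.058,0,0,0,0],[0.6,0.058,0,0,0,0],[0.4,0.039,0,0,0,0],[0.2,0.02,0,0,0,0],[0,0,0,0,0,0]]])

```text
t: 19.72
tool_pos: [0.591, -0.1281, 0.047]
orientation: [0.153, -3.136, -0.002]
force: [0.4, 0.0, 0.9]
opening: 0.0499
gripper_force: 30.0
```

Emit:
arm_command(deltas=[[[0.4,0.039,0,0,0,0],[0.5,0.049,0,0,0,0],[0.5,0.049,0,0,0,0],[0.4,0.039,0,0,0,0],[0.2,0.019,0,0,0,0],[0,0,0,0,0,0],[0,0,0,0,0,0]]])

```text
t: 20.3
tool_pos: [0.6107, -0.1261, 0.047]
orientation: [0.153, -3.136, -0.002]
force: [0.4, -0.4, 1.2]
opening: 0.0498
gripper_force: 30.0
```

```bash
python3 -c "
from h import *;st()"
```

```text
t 20.3 p_mm [ 610.7 -126.1   47. ] yaw -174.4 z [-0.0018  0.0011 -1.    ] F [ 0.38 -0.44  1.16] T [ 0.1  -0.07 -0.03] op 49.8 gf 30.0 q6 -1.95
```

Emit:
arm_command(deltas=[[[0.2,0.019,0,0,0,0],[0.3,0.029,0,0,0,0],[0.3,0.029,0,0,0,0],[0.2,0.019,0,0,0,0],[0.2,0.019,0,0,0,0],[0,0,0,0,0,0]]])

```text
t: 20.8
tool_pos: [0.6225, -0.1251, 0.047]
orientation: [0.153, -3.135, -0.002]
force: [-1.7, -0.6, 2.8]
opening: 0.0501
gripper_force: 30.0
```

Emit:
arm_command(deltas=[[[0.1,0.01,0,0,0,0],[0.1,0.01,0,0,0,0],[0.1,0.01,0,0,0,0],[0.1,0.01,0,0,0,0],[0.1,0.01,0,0,0,0],[0.1,0.01,0,0,0,0],[0,0,0,0,0,0]]])

```text
t: 21.38
tool_pos: [0.6265, -0.1247, 0.0471]
orientation: [0.153, -3.131, -0.002]
force: [-13.7, -1.0, 10.3]
opening: 0.0495
gripper_force: 30.0
```

Emit:
arm_command(deltas=[[[0.1,0.01,0,0,0,0],[0.1,0.01,0,0,0,0],[0.1,0.01,0,0,0,0],[0.1,0.01,0,0,0,0],[0,0,0,0,0,0]]])

```text
t: 21.8
tool_pos: [0.6305, -0.1243, 0.0472]
orientation: [0.153, -3.131, -0.002]
force: [-14.1, -0.8, 11.1]
opening: 0.0494
gripper_force: 30.0
```

```bash
python3 -c "
from h import *;st()"
```

```text
t 21.8 p_mm [ 630.5 -124.3   47.2] yaw -174.4 z [-0.0066  0.001  -1.    ] F [-14.06  -0.84  11.09] T [0.03 1.91 0.23] op 49.4 gf 30.0 q6 -1.94
```

Contact with the pad, with a force plateau of about 14 N. Continuing in small steps.

Emit:
arm_command(deltas=[[[0.1,0.01,0,0,0,0],[0.1,0.01,0,0,0,0],[0.1,0.01,0,0,0,0],[0.1,0.01,0,0,0,0],[0,0,0,0,0,0]]])

```text
t: 22.22
tool_pos: [0.6345, -0.1239, 0.0471]
orientation: [0.153, -3.131, -0.002]
force: [-13.6, -1.2, 11.2]
opening: 0.0497
gripper_force: 30.0
```

Emit:
arm_command(deltas=[[[0.05,0.005,0,0,0,0],[0.05,0.005,0,0,0,0],[0,0,0,0,0,0]]])

```text
t: 22.47
tool_pos: [0.6354, -0.1238, 0.0472]
orientation: [0.153, -3.131, -0.002]
force: [-14.3, -0.7, 11.4]
opening: 0.0498
gripper_force: 30.0
```

```bash
python3 -c "
from h import *;st()"
```

```text
t 22.47 p_mm [ 635.4 -123.8   47.2] yaw -174.4 z [-0.0067  0.001  -1.    ] F [-14.28  -0.73  11.45] T [-0.03  2.01  0.21] op 49.8 gf 30.0 q6 -1.94
```

Emit:
arm_command(deltas=[[[0.05,0.005,0,0,0,0],[0.05,0.005,0,0,0,0],[0,0,0,0,0,0]]])

```text
t: 22.72
tool_pos: [0.6364, -0.1237, 0.0472]
orientation: [0.153, -3.131, -0.002]
force: [-14.1, -0.3, 10.7]
opening: 0.0497
gripper_force: 30.0
```

Emit:
arm_command(deltas=[[[0.05,0.005,0,0,0,0],[0,0,0,0,0,0]]])

```text
t: 22.88
tool_pos: [0.6369, -0.1236, 0.0471]
orientation: [0.153, -3.131, -0.002]
force: [-14.3, 0.0, 10.3]
opening: 0.0497
gripper_force: 30.0
```

Emit:
arm_command(deltas=[[[0.05,0.005,0,0,0,0],[0,0,0,0,0,0]]])

```text
t: 23.05
tool_pos: [0.6374, -0.1235, 0.0472]
orientation: [0.153, -3.131, -0.002]
force: [-14.0, -0.6, 11.9]
opening: 0.0499
gripper_force: 30.0
```

Emit:
arm_command(deltas=[[[0.05,0.005,0,0,0,0],[0,0,0,0,0,0]]])

```text
t: 23.22
tool_pos: [0.6376, -0.1235, 0.0472]
orientation: [0.153, -3.131, -0.002]
force: [-16.1, -1.9, 13.4]
opening: 0.0502
gripper_force: 30.0
```

Emit:
arm_command(deltas=[[[0.05,0.005,0,0,0,0],[0,0,0,0,0,0]]])

```text
t: 23.38
tool_pos: [0.6377, -0.1236, 0.0472]
orientation: [0.153, -3.13, -0.002]
force: [-18.5, 0.1, 14.0]
opening: 0.0498
gripper_force: 30.0
```

Emit:
arm_command(deltas=[[[0.03,0.003,0,0,0,0],[0,0,0,0,0,0]]])

```text
t: 23.55
tool_pos: [0.6378, -0.1236, 0.0472]
orientation: [0.153, -3.129, -0.002]
force: [-20.7, -0.8, 14.7]
opening: 0.0501
gripper_force: 30.0
```

Force is rising at the expected stop: 12 mm of travel past contact, 21 N. Releasing.

Emit:
arm_command(deltas=[[[0,0,0,0,0,0],[0,0,0,0,0,0],[0,0,0,0,0,0],[0,0,0,0,0,0],[0,0,0,0,0,0],[0,0,0,0,0,0],[0,0,0,0,0,0],[0,0,0,0,0,0]]], gripper=1)

```text
t: 24.22
tool_pos: [0.6406, -0.1232, 0.047]
orientation: [0.153, -3.135, -0.002]
force: [-0.4, -0.2, -1.0]
opening: 0.0921
gripper_force: 0.0
```

```bash
python3 -c "
from h import *;st()"
```

```text
t 24.22 p_mm [ 640.6 -123.2   47. ] yaw -174.4 z [-0.0029  0.001  -1.    ] F [-0.42 -0.17 -0.98] T [ 0.06 -0.13 -0.02] op 92.1 gf 0.0 q6 -1.94
```

Emit:
arm_command(deltas=[[[0,0,1,0,0,0],[0,0,2.5,0,0,0],[0,0,3.5,0,0,0],[0,0,4,0,0,0],[0,0,4,0,0,0],[0,0,3.5,0,0,0],[1,0,2,0,0,0],[1,0,0,0,0,0],[0,0,0,0,0,0],[0,0,0,0,0,0]]])

```text
t: 25.05
tool_pos: [0.6603, -0.1232, 0.2521]
orientation: [0.153, -3.135, -0.002]
force: [0.1, -0.9, -0.7]
opening: 0.093
gripper_force: 0.0
```

```bash
python3 - <<'E'
from h import *
from plant import eyes
st();m=eyes.camera_model("wrist");im=eyes.read_camera("wrist");t=eyes.read_camera("top");mt=eyes.camera_model("top")
np.save("w4.npy",np.array([m['fx'],m['fy'],m['cx'],m['cy'],*np.ravel(m['rvec']),*np.ravel(m['tvec'])]));cv2.imwrite("pics/w4raw.png",im)
o=np.zeros((560,800,3),np.uint8);o[:,:390]=cv2.resize(im[130:270,228:358],(390,420),interpolation=cv2.INTER_CUBIC)[:420].repeat(1,0) if 0 else cv2.copyMakeBorder(cv2.resize(im[90:276,222:352],(390,558),interpolation=cv2.INTER_CUBIC),0,2,0,0,0)
o[:285,400:700]=cv2.resize(t[185:280,140:240],(300,285),interpolation=cv2.INTER_CUBIC)
cv2.imwrite("pics/w4.png",o)
hsv=cv2.cvtColor(t,cv2.COLOR_BGR2HSV);H,S,V=cv2.split(hsv);roi=np.zeros(H.shape,bool);roi[190:275,145:240]=1
print("blue",rect(mt,roi&(H>100)&(H<130)&(S>120)&(V>60),.084))
E
```

```text
t 25.05 p_mm [ 660.3 -123.2  252.1] yaw -174.4 z [-0.0032  0.0011 -1.    ] F [ 0.06 -0.92 -0.72] T [ 0.08 -0.13 -0.05] op 93.0 gf 0.0 q6 -1.93
blue ((524.2262573242188, 326.8864440917969), (50.12210464477539, 90.70147705078125), 75.989013671875)
```

View pics/w4.png

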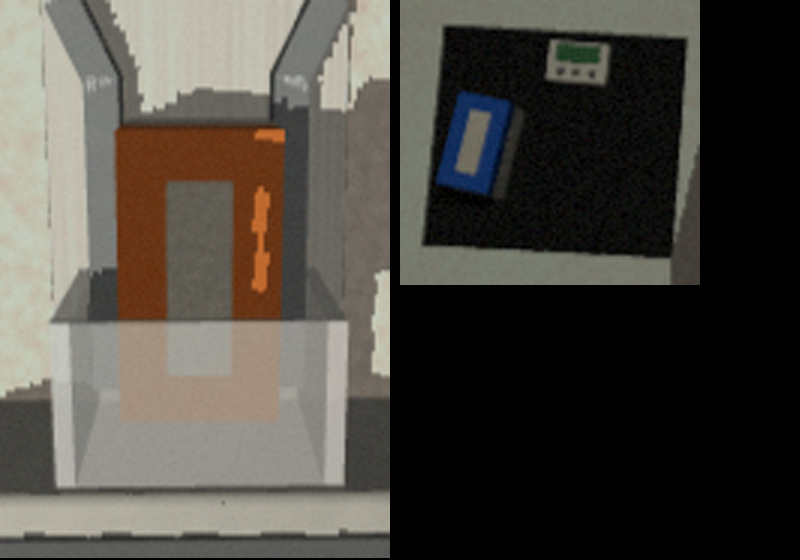

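The orange magazine sits between the rails under the hood (rear edge at row 127, front edge at row 420), and blue stands upright on the mat. I'll check its home position numerically.

```bash
python3 - <<'E'
from h import *
v=np.load("w4.npy");m=dict(fx=v[0],fy=v[1],cx=v[2],cy=v[3],rvec=v[4:7],tvec=v[7:])
f=lambda L:[(222+x/3-.33,90+y/3-.33) for x,y in L]
x,y,a=.61982,-.12558,.09715;c,s=np.cos(a),np.sin(a)
def D(P):P=P[:,:2]-[x,y];return (P@np.array([[c,-s],[s,c]])*1000).round(1).tolist()
print("bend",D(ray(m,f([(119,78),(275,78)]),.031)),"hood",D(ray(m,f([(51,321),(349,321)]),.098)),"housing",D(ray(m,f([(20,536),(370,534)]),.105)))
print("mag rear",D(ray(m,f([(117,127),(285,128)]),.086)),"front",D(ray(m,f([(119,420),(279,420)]),.086)))
E
```

```text
bend [[-30.3, -28.2], [-30.3, 24.7]] hood [[39.0, -45.4], [39.0, 43.2]] housing [[104.9, -56.3], [104.3, 51.0]]
mag rear [[-16.8, -25.5], [-16.5, 23.9]] front [[73.7, -26.6], [73.7, 24.0]]
```

```bash
python3 -c "
from plant import ticket;print(ticket.close_job())"
```

```text
the job is handed in; nothing more can be done
None
```

The orange magazine was the heavier (about 5.5 N against 3 N for blue). I slid it home against the pad's stop at about 21 N and released it, left blue standing on the mat, and handed the job in at about 25 s; no verdict was shown.

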